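# Slacken the hidden clamp ring of the sanding drum

### The job

The worn sleeve on the sanding drum under the yellow hood has to come off, so slacken the drum's clamp ring: take the red-handled peg key from its wooden block, put its pin down through the black brush seal of the curved slot in the hood, and feel over the hidden ring with the tip until it drops into a peg hole. Turn the ring about 30 degrees whichever way gives; the thread may be left- or right-hand, so try it and do not force it. Then stand the key back in the middle hole of its block, and leave the spare drum and everything else as they are.

Things in the scene. Friction and masses are not known exactly. Their poses are not given: they have to be found in the camera images.
- hood_centre (a point): on the drum's axis at the upper face of the fixed yellow hood (172 x 172 mm, top sheet 4 mm thick, 134 mm above the bench); z up, -x to the hood's open front. The slot is a half-circle about this point, middle radius 32 mm, from +y through -x to -y (90 degrees either side of -x), 18 mm wide, closed by soft black brush lips that offer no resistance.
- ring_face (a point): on the drum's axis at the flat face of the steel clamp ring (92 mm diameter) under the hood, 16 mm below hood_centre and parallel to it. The ring has four peg holes 90 degrees apart at a radius of 32 mm, 15 mm across, 16 mm deep. Their angle is unknown and they cannot be seen; at least one lies within 45 degrees of the middle (-x) of the slot.
- ring_1 (a joint): rotation of drum_1's clamp ring, rad, positive counter-clockwise from above; 0 as found (tight). Solid in the tightening direction; the other way it turns up to 0.85 rad against friction of about 0.15 N m (5 N at the peg holes) and stays where left. One of the two rings has a right-hand, the other a left-hand thread; which is not known.
- ring_2 (a joint): rotation of drum_2's clamp ring, rad, positive counter-clockwise from above; 0 as found (tight). Solid in the tightening direction; the other way it turns up to 0.85 rad against friction of about 0.15 N m (5 N at the peg holes) and stays where left. One of the two rings has a right-hand, the other a left-hand thread; which is not known.
- drum_1: sanding drum, 100 mm diameter, 118 mm high to the face of the clamp ring on top. Origin: centre of its underside, on its axis. Of drum_1 and drum_2 one is mounted under the hood (axis through hood_centre), the other is a spare that stands on the bench; which is which changes. Both are held fast; only the clamp ring turns. Its yaw does not tell where the peg holes are.
- drum_2: sanding drum, 100 mm diameter, 118 mm high to the face of the clamp ring on top. Origin: centre of its underside, on its axis. Of drum_1 and drum_2 one is mounted under the hood (axis through hood_centre), the other is a spare that stands on the bench; which is which changes. Both are held fast; only the clamp ring turns. Its yaw does not tell where the peg holes are.
- key_handle (a point): centre of the red handle of the peg key: square, 28 x 28 mm, 60 mm high (faces square to this point's x and y), z up along the key. Below it a round brass collar 25 mm wide, 4 mm high, then a round steel pin, 9 mm diameter, 42 mm long, with a rounded end. About 0.16 kg; starts upright in its block, the collar resting on the block's top.
- key_tip (a point): rounded end of the key's pin, on its axis (76 mm below key_handle).
- key: the peg key; origin at the end of its pin, z along the key towards the handle.
- bore (a point): centre of the mouth of the middle hole of the key's wooden block (160 x 55 x 60 mm, fixed, long side along x), at the block's top 60 mm above the bench; z up. The hole is 14 mm in diameter and 54 mm deep. Four steel drill shanks stand 8 mm out of the top, 64 mm to either side along x.
- sleeve: new brown abrasive sleeve, a tube 109 mm in diameter and 70 mm high, stood on the bench; origin at its underside. Bystander: leave where it is.
- jar: glass jar with green lid, 60 mm diameter, 75 mm high; origin at its underside. Bystander: leave where it is.
- offcut_1: cork offcut, 6 mm thick, about 95 x 50 mm; origin at its underside. Bystander: leave where it is.
- offcut_2: green offcut, 6 mm thick, about 95 x 50 mm; origin at its underside. Bystander: leave where it is.
- basket: grey plastic basket 150 x 110 x 55 mm with a marker and a screwdriver in it (fixed); origin at its underside. Bystander: leave where it is.
- driver: yellow-handled screwdriver, 125 mm long, lying in the basket; origin under its middle. Bystander: leave where it is.
- marker: blue marker, 16 mm thick, 110 mm long, lying in the basket; origin under its middle. Bystander: leave where it is.
There are look-alikes about, which are no part of the job. There is more than one size of the key; the job needs the middle-sized.

How it is judged:
By the outcome, as a careful person would: the job done as asked, in the order asked, and still so for the second after the job is handed in, with the robot touching nothing.
It also fails if it takes over 72 s, if anything falls off the work surface, if the arm or the gripper's body presses on something with over 40 N, if the wrist force passes 120 N, or if a joint passes its speed limit or range.

### The arm

A 7-joint arm with a two-finger parallel gripper is mounted at the origin on the work surface. World frame = base frame: x ahead of the robot, y to its left, z up, the work surface at z = 0. Lengths are in mm, angles in degrees, forces in N, time in s.
With the tool pointing down it reaches from about 400 to 875 mm from the base axis. Payload 6.5 kg.
Tool frame: the origin (TCP) lies where the fingers leave the gripper's body, on its centre line; the fingertips stand 73 mm ahead of it and the grasp point (between the pads) lies 54 mm ahead of it (manip.tips_ahead is the distance from the TCP to the fingertips, in mm); x points along the fingers, y is the direction in which the jaws open and shut, and the axes are right-handed (so a half turn about x gives the same grasp; the last joint's range is limited). The gripper opens to 85 mm and grips with 20 to 120 N. Pads are 22 mm wide; open, the fingers measure 114 mm over their backs; the gripper's body (76 mm by 85 mm) begins 54 mm behind the grasp point. The pads swing forward as they close: fully open they stand 13 mm farther back than shut.
Start: joints at [-68.308, 30.733, -0.252, 88.115, 0.149, 61.152, -4.079], TCP at [279.673, 586.748, 303.89] pointing down, gripper open.
Joint ranges: [-154.64, 154.64], [-21.42, 123.67], [-72.66, 72.17], [13.99, 137.28], [-74.86, 254.86], [10.95, 109.41], [-158.01, 158.01]. Speed limits (degrees/s): [136.94, 136.94, 180, 180, 180, 180, 180].

### API

Orientations are given as [roll, pitch, yaw] about the fixed x, y, z axes, in that order (R = Rz(yaw) Ry(pitch) Rx(roll)).
In Python, from workcell import manip, cams gives the robot as it stands. The module is installed in compiled form; this text tells all that it offers.
- The arm moves only by the tool apply_moves, never from a script. Its argument "steps" is a list that holds one entry, the list of rows, each a list of 6 numbers: the shift along the tool's x, y, z in m, then the turn, a rotation vector about the tool's x, y, z in degrees. In form: [[[x, y, z, rx, ry, rz], ...]]. A call has 1 to 5 rows; each row shifts and turns the commanded pose from where the row before left it, along the tool's axes as they then stand; what a row does not reach is not made up. A row lasts 1/10 s, in which the tool goes at most 50 mm and 8.59 degrees, less where a joint would pass 70% of its speed; a pose out of reach is approached as far as the arm can. A call is refused whole if a number of a shift passes 0.05 or a number of a turn 8.59, either way. A call with a gripper value outside its range is refused whole. "hand" is the closure, from 0 (fully open) to 1 (shut), set as the call begins (left out, the last holds). The fingers move at their own pace and stop on an object; the grip force is fixed at half the most. Time passes only in rows, so rows that do not move let the fingers close. It gives the time, the measured TCP pose, the force and the opening at its end, in the units of the state.
- manip.state(): the state, without advancing time (a new reading comes with each control period).
- cams.get_image(name): name is "scene" or "top" or "wrist"; returns a dict with "img" (420x560x3 uint8, red, green, blue), "fx", "fy", "cx", "cy" (pixels), "D" ([k1, k2, p1, p2, k3] as OpenCV has them; the pictures are not rectified), "xyz" and "orientation" of the camera in the world. Camera axes: x right, y down, z forward; pixel columns grow to the right and rows downward; lengths in mm; the calibration is good to about 2 mm. A picture is of the moment at which its call begins. There is no depth.
- manip.hand_in(): hands the job in, once; it reports no verdict.
Trained networks look in a picture, given as the dict that the camera call returned (one of the last four; its "shot" number tells which), for a name from the list of things; names that differ only in an ending like _2 or _b are one class to them, and where a whole thing is asked for, a point or a joint stands for the part that bears it (a point fixed in the world has none). Each returns a list of dicts, best first, with "p" (0 to 1); they miss things now and then, are a little off and sometimes report something else, mostly with a low value. They report only what shows in the picture. A call takes as long as a camera call. They do not tell look-alikes from the thing itself.
- cams.look_for(picture, query): "position" ([x, y, z] in mm, in the coordinates of the camera as it stood for that picture, good to about 4 mm: the middle of the surface that is visible of it).
The state is a dict: "time": time; "joints": joint angles; "qd": joint speeds; "joint_efforts": joint torques, N m; "tool_pos": TCP position; "tool_rot": TCP orientation; "ft_force": force on the tool from outside, world axes, zero at the start; "wrist_torque": the same for the moment, N m; "opening": finger opening in mm.
Only numpy, scipy, OpenCV 4.12 (cv2) and the standard library are available. Lean on these libraries where they do the work, as an engineer would, in place of code of your own. Each camera call takes 0.05 s, during which the arm holds its last target.

## Working session

There is one attempt and no reset: what is moved stays moved. The work goes in short steps, Python scripts to look and compute and a tool call to move; the robot and the scene stay as the last step left them, time stands still between calls to the robot, and variables do not carry over. Pictures are saved under pics/ and viewed, and the job is handed in when it is done.

Besides the shell and the picture viewer there is one more tool, called after ">>>" as a command line: name --argument value ..., lists and objects as JSON in quotes. apply_moves: Moves the arm, as the interface text tells. Its arguments: {"type":"object","properties":{"steps":{"type":"array"},"hand":{"type":"number"}},"required":["steps"]}

```bash
mkdir -p pics; ls; python3 - <<'E'
from workcell import manip, cams
import cv2
print(manip.state())
for n in ["scene","top","wrist"]:
    d=cams.get_image(n); cv2.imwrite(f"pics/{n}0.png",d["img"][:,:,::-1])
    print(n,{k:v for k,v in d.items() if k!="img"})
E
```

```text
pics
{'time': 0.0, 'joints': array([-68.30686122,  30.77915147,  -0.25515882,  88.17257179,
         0.1504542 ,  61.15253623,  -4.07746259]), 'qd': array([-0.07172551,  0.03113144, -0.00085771,  0.09283449, -0.00708904,
        0.00618484,  0.01466436]), 'joint_efforts': array([-1.01500843e-04, -5.83403707e+01,  1.04870472e+00, -2.59103501e+01,
        1.22911923e-02,  9.65000916e-03, -8.44222484e-06]), 'tool_pos': array([279.47098401, 586.27012455, 302.98139213]), 'tool_rot': array([ -85.32723988,   89.89606699, -110.80579303]), 'ft_force': array([ 0.18507679, -0.69057334,  0.12163812]), 'wrist_torque': array([-0.02144835,  0.01282212,  0.0312964 ]), 'opening': 85.10378589814644}
scene {'fx': 443.32407385822853, 'fy': 443.32407385822853, 'cx': 280.1598753426079, 'cy': 203.64802531045933, 'D': array([0.00197589, 0.        , 0.        , 0.        , 0.        ]), 'xyz': array([971.93597715, 554.46583755, 949.15237755]), 'orientation': array([-139.64715469,   -0.59015688,  143.72666285]), 'shot': 1}
top {'fx': 442.1028032315605, 'fy': 442.1028032315605, 'cx': 280.2760643840601, 'cy': 206.2618912602374, 'D': array([-0.02823072,  0.        ,  0.        ,  0.        ,  0.        ]), 'xyz': array([ 424.96670597,   16.39545069, 1370.15827789]), 'orientation': array([-174.36606742,    0.22693937,  -88.93288745]), 'shot': 2}
wrist {'fx': 309.94015820427444, 'fy': 309.94015820427444, 'cx': 277.7354999314445, 'cy': 209.36397624513893, 'D': array([-0.06947478,  0.        ,  0.        ,  0.        ,  0.        ]), 'xyz': array([213.90143454, 617.12449972, 373.94766406]), 'orientation': array([1.63482108e+02, 7.29933440e-02, 6.45588409e+01]), 'shot': 3}
```

View pics/scene0.png

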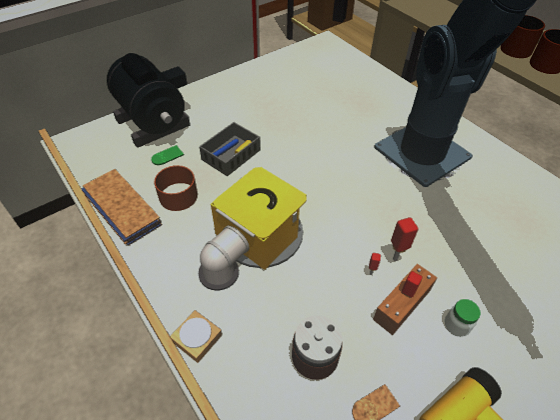

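View pics/top0.png

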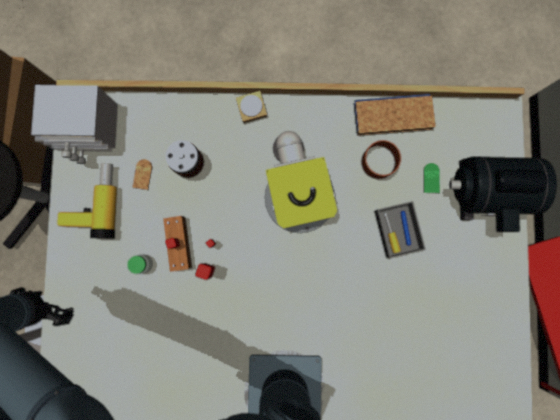

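View pics/wrist0.png

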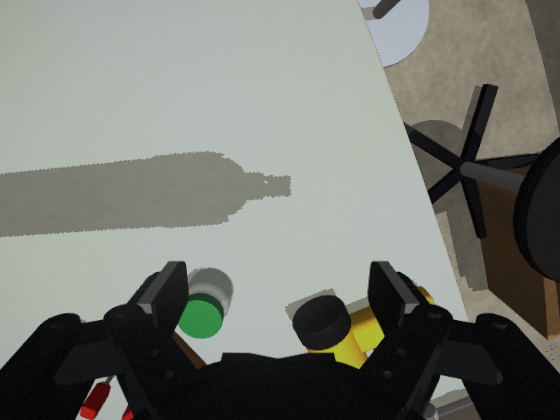

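```bash
cat > h.py <<'E'
import numpy as np, cv2
from scipy.spatial.transform import Rotation as R
from workcell import manip, cams
def rot(o): return R.from_euler('xyz',o,degrees=True).as_matrix()
def K(d): return np.array([[d['fx'],0,d['cx']],[0,d['fy'],d['cy']],[0,0,1]])
def toplane(d,uv,z):
    p=cv2.undistortPoints(np.array(uv,float).reshape(-1,1,2),K(d),d['D']).reshape(-1,2)
    r=np.c_[p,np.ones(len(p))]@rot(d['orientation']).T
    s=(z-d['xyz'][2])/r[:,2]
    return d['xyz']+r*s[:,None]
def proj(d,P):
    M=rot(d['orientation']).T
    q,_=cv2.projectPoints(np.array(P,float).reshape(-1,1,3),cv2.Rodrigues(M)[0],-M@d['xyz'],K(d),d['D'])
    return q.reshape(-1,2)
def w(d,p): return d['xyz']+rot(d['orientation'])@np.array(p)
def look(d,q):
    for r in cams.look_for(d,q)[:4]:
        P=w(d,r['position']); print(q,round(r['p'],2),P.round(1),proj(d,P).round(0)[0])
def save(d,n): cv2.imwrite(f"pics/{n}.png",d["img"][:,:,::-1])
E
python3 - <<'E'
from h import *
for n in ["top","scene"]:
    d=cams.get_image(n); print(n)
    for q in ["key_handle","bore","hood_centre","drum_1","jar","basket"]: look(d,q)
    hsv=cv2.cvtColor(d['img'],cv2.COLOR_RGB2HSV)
    print(n)
    m=cv2.inRange(hsv,(22,150,60),(36,255,255)); nn,l,s,c=cv2.connectedComponentsWithStats(m)
    for i in np.argsort(-s[1:,4])[:4]+1:
        pts=np.argwhere(l==i)[:,::-1].astype(np.float32); print('Y',s[i],cv2.boxPoints(cv2.minAreaRect(pts)).round(1).tolist())
    m=cv2.inRange(hsv,(0,150,60),(8,255,255))|cv2.inRange(hsv,(172,150,60),(180,255,255)); nn,l,s,c=cv2.connectedComponentsWithStats(m)
    for i in np.argsort(-s[1:,4])[:6]+1: print('R',s[i],c[i].round(1),toplane(d,c[i],124).round(1))
    big=cv2.resize(d['img'][180:300,120:260] if n=='top' else d['img'][200:340,340:480],None,fx=5,fy=4.2,interpolation=2); cv2.imwrite(f'pics/{n}z.png',big[:,:,::-1])
    big=cv2.resize(d['img'][120:260,240:380] if n=='top' else d['img'][150:290,190:330],None,fx=4.2,fy=4.2,interpolation=2); cv2.imwrite(f'pics/{n}h.png',big[:,:,::-1])
E
```

```text
top
key_handle 0.7 [365.1 225.6 150.2] [205. 270.]
key_handle 0.5 [444.  227.3  78.3] [210. 242.]
key_handle 0.49 [439.2 325.3 126.6] [172. 243.]
hood_centre 0.82 [597.4 -17.4 137.3] [295. 189.]
drum_1 0.63 [681.5 305.8 117.9] [183. 159.]
jar 0.87 [375.6 431.8  77.9] [139. 264.]
basket 0.97 [ 497.9 -346.2    6.2] [400. 228.]
top
Y [ 267  159   69   68 3240] [[266.0, 170.1999969482422], [323.79998779296875, 157.0], [337.0, 215.0], [279.1000061035156, 228.1999969482422]]
Y [  59  186   52   44 1121] [[58.0, 224.89999389648438], [61.900001525878906, 181.60000610351562], [111.0999984741211, 186.10000610351562], [107.0999984741211, 229.39999389648438]]
Y [389 233  11  19 126] [[387.70001220703125, 234.3000030517578], [394.29998779296875, 232.3000030517578], [399.70001220703125, 250.1999969482422], [393.1000061035156, 252.1999969482422]]
Y [114 192   1   1   1] [[114.0, 192.0], [114.0, 192.0], [114.0, 192.0], [114.0, 192.0]]
R [ 529  237   31  133 2631] [547.2 287.2] [[ 333.3 -729.8  124. ]]
R [196 264  17  15 186] [203.8 270.9] [[362.1 234.1 124. ]]
R [166 238  14  11 106] [171.5 243. ] [
[... 838 characters left out ...]
73   40 1498] [[430.0, 419.0], [430.0, 380.0], [502.0, 380.0], [502.0, 419.0]]
Y [236 140  15  12  61] [[234.5, 149.10000610351562], [248.60000610351562, 138.1999969482422], [251.0, 141.1999969482422], [236.89999389648438, 152.1999969482422]]
Y [297 214   1   2   2] [[297.0, 215.0], [297.0, 215.0], [297.0, 214.0], [297.0, 214.0]]
R [397 218  21  34 413] [406.9 232.6] [[363.7 237.5 124. ]]
R [404 271  18  26 278] [412.6 282.9] [[452.6 337.3 124. ]]
R [252   0   5  58 174] [254.2  27.6] [[ 124.6 -747.1  124. ]]
R [371 253   9  17  97] [375.2 259.6] [[475.9 248.  124. ]]
R [155 169  13  26  40] [159.2 184. ] [[ 759.9 -237.2  124. ]]
R [183 172  11  21  29] [190.2 182.7] [[ 694.2 -195.4  124. ]]
```

View pics/topz.png

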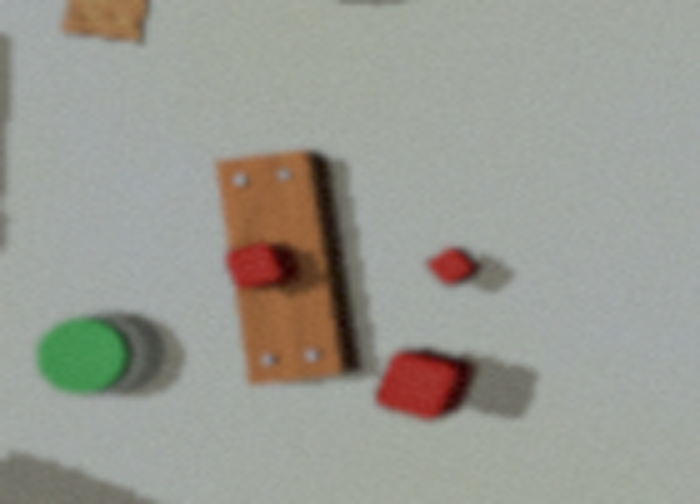

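View pics/scenez.png

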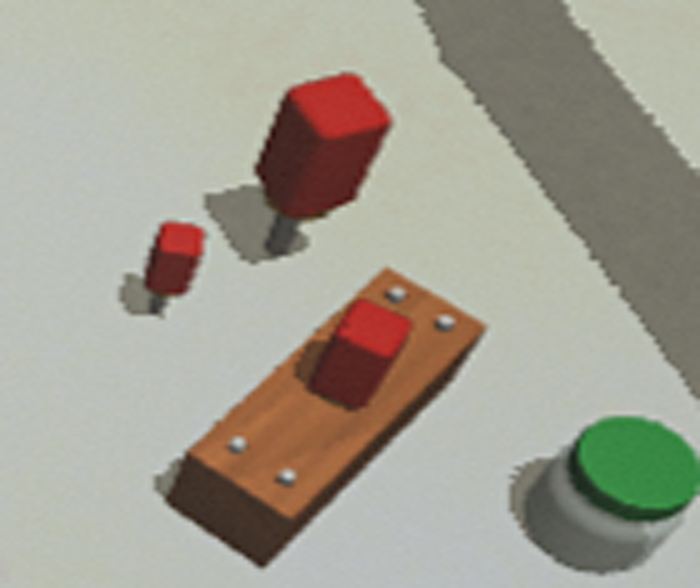

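View pics/toph.png

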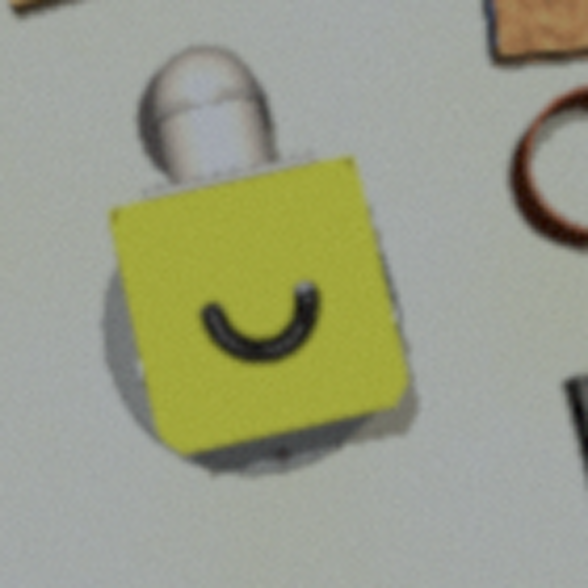

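```bash
cat >> h.py <<'E'
def toolR(s): return rot(s['tool_rot'])
def rel(pos,Rt=None):
    """shift in tool axes(m) and rotvec(deg) in tool frame"""
    s=manip.state(); A=toolR(s)
    sh=A.T@(np.array(pos)-s['tool_pos'])
    rv=np.zeros(3) if Rt is None else R.from_matrix(A.T@Rt).as_rotvec(degrees=True)
    print('t',s['time'],'pos',s['tool_pos'].round(1),'shift mm',sh.round(1),'rv',rv.round(2)); return sh,rv
def downR(yaw):
    """tool x down, tool y at world angle yaw (deg)"""
    x=np.array([0,0,-1.]); a=np.radians(yaw); y=np.array([np.cos(a),np.sin(a),0])
    return np.c_[x,y,np.cross(x,y)]
E
python3 - <<'E'
from h import *
s=manip.state(); A=toolR(s); print(A.round(3))
d=cams.get_image("wrist")
C=rot(d['orientation'])
print("cam in tool", (A.T@(d['xyz']-s['tool_pos'])).round(1)); print((A.T@C).round(3))
print(proj(d,[s['tool_pos']+A@[x,0,0] for x in (54,73,150,200,300)]))
t=cams.get_image("top")
z=np.array([[218,160],[308,152],[345,372],[250,382]])/[5,4.2]+[120,180]
P=toplane(t,z,60);print(P.round(1),P.mean(0))
print([np.degrees(np.arctan2(*(P[i]-P[j])[[1,0]])) for i,j in ((0,3),(1,2))])
z=np.array([[115,210],[352,157],[412,390],[168,458]])/4.2+[240,120]
P=toplane(t,z,134);print(P.round(1))
E
```

```text
[[ 0.     0.43   0.903]
 [ 0.     0.903 -0.43 ]
 [-1.     0.     0.   ]]
cam in tool [-70.9  -0.5 -72.4]
[[-0.    -0.284  0.959]
 [ 1.     0.001  0.   ]
 [-0.001  0.959  0.284]]
[[278.72443827 284.01894862]
 [278.60111812 265.02510333]
 [278.29615791 218.23091061]
 [278.18346618 201.00091424]
 [278.04406883 179.7333382 ]]
[[512.3 370.9  60. ]
 [519.  317.3  60. ]
 [364.9 289.3  60. ]
 [356.7 345.2  60. ]] [438.24437916 330.64491161  60.        ]
[np.float64(9.378109290863955), np.float64(10.287117866668346)]
[[ 649.4   62.   134. ]
 [ 688.6  -97.5  134. ]
 [ 531.2 -139.   134. ]
 [ 482.8   23.1  134. ]]
```

>>> apply_moves --steps '[[[0,-0.0234,0.0363,0,0,0],[0,-0.0234,0.0363,0,0,0],[0,-0.0234,0.0363,0,0,0],[0,-0.0234,0.0363,0,0,0],[0,-0.0234,0.0363,0,0,0]]]' --hand 0

```text
time: 1.45
tool_pos: [393.9, 401.5, 304.1]
tool_rot: [68.2, 90.0, 42.7]
ft_force: [0.8, 0.0, 0.4]
opening: 85.2
```

>>> apply_moves --steps '[[[0,-0.0234,0.0363,0,0,0],[0,-0.0234,0.0363,0,0,0],[0,0,0,0,0,0]]]'

```text
time: 1.75
tool_pos: [442.7, 323.0, 304.2]
tool_rot: [-28.1, 89.8, -54.2]
ft_force: [-0.6, 0.3, 0.4]
opening: 85.1
```

```bash
python3 - <<'E'
from h import *
d=cams.get_image("wrist"); save(d,"w1")
rel([438,329,300],downR(64.5))
look(d,"key_handle");look(d,"bore")
E
```

```text
t 1.8 pos [440.7 326.4 304.2] shift mm [ 4.2  1.2 -3.5] rv [-0.35  0.08  0.02]
key_handle 0.91 [435.1 235.5  77. ] [198. 223.]
key_handle 0.76 [360.4 245.5 145.6] [138. 163.]
key_handle 0.58 [429.  328.2 122.9] [277. 189.]
bore 0.97 [417.4 330.7  63.5] [274. 165.]
```

View pics/w1.png

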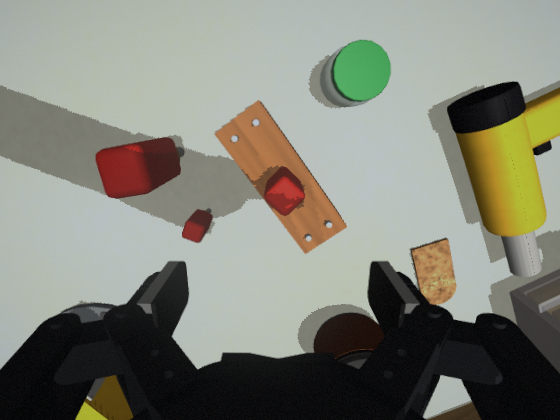

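```bash
python3 - <<'E'
from h import *
d=cams.get_image("wrist"); 
cv2.imwrite("pics/w1z.png",cv2.resize(d['img'][95:260,200:360],None,fx=4,fy=3.6,interpolation=2)[:,:,::-1])
np.savez('w1.npz',**d)
E
```

```text
(no output)
```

View pics/w1z.png

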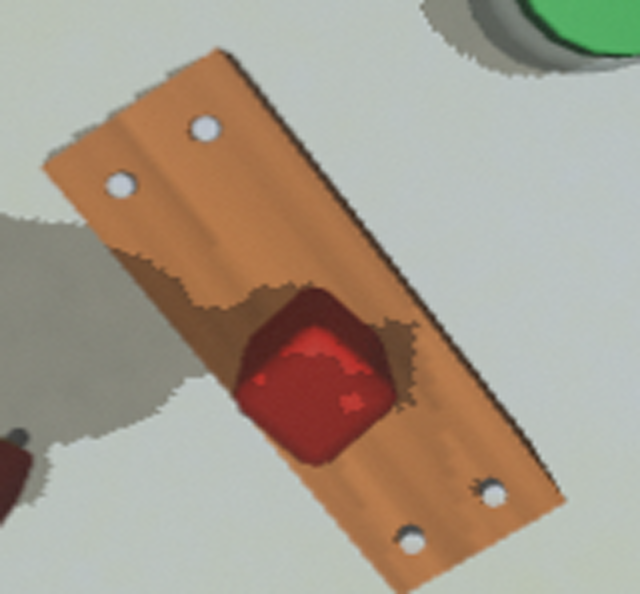

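```bash
python3 - <<'E'
from h import *
d=dict(np.load('w1.npz'))
f=lambda z:np.array(z)/[4,3.6]+[200,95]
P=toplane(d,f([[318,467],[397,392],[315,322],[237,392]]),124);print(P.round(1),P.mean(0).round(1))
for i in range(4):
    v=P[(i+1)%4]-P[i]; print(np.linalg.norm(v).round(1),np.degrees(np.arctan2(v[1],v[0])).round(1))
P=toplane(d,f([[121,184],[205,128],[411,540],[491,492]]),68);print(P.round(1),P.mean(0).round(1))
v=P[3]-P[1];print(np.degrees(np.arctan2(v[1],v[0])),np.linalg.norm(v))
v=P[2]-P[0];print(np.degrees(np.arctan2(v[1],v[0])),np.linalg.norm(v))
P=toplane(d,f([[43,163],[225,48],[567,498],[402,594]]),60);print(P.round(1),P.mean(0).round(1))
E
```

```text
[[452.9 324.5 124. ]
 [443.3 347.4 124. ]
 [420.8 339.  124. ]
 [428.8 317.1 124. ]] [436.5 332.  124. ]
24.8 112.7
24.0 -159.4
23.3 -70.0
25.2 17.2
[[376.6 307.8  68. ]
 [372.2 333.   68. ]
 [502.3 329.1  68. ]
 [497.5 354.4  68. ]] [437.2 331.   68. ]
9.70534282874058 127.07943609035704
9.62613676254267 127.45527528477349
[[363.1 291.4  60. ]
 [355.4 346.1  60. ]
 [511.5 372.2  60. ]
 [521.1 318.6  60. ]] [437.8 332.1  60. ]
```

>>> apply_moves --steps '[[[0.01,0,0,-7.6,0,0],[0.01,0,0,-7.6,0,0],[0.01,0,0,-7.6,0,0],[0.01,0,0,-7.6,0,0],[0.01,0,0,-7.6,0,0]]]'

```text
time: 2.45
tool_pos: [437.5, 331.3, 253.5]
tool_rot: [104.8, 90.0, 117.8]
ft_force: [0.4, -0.3, -0.2]
opening: 85.4
```

>>> apply_moves --steps '[[[0.01,0,0,-7.6,0,0],[0,0,0,0,0,0]]]'

```text
time: 2.65
tool_pos: [437.0, 330.5, 242.7]
tool_rot: [177.1, 89.9, -162.6]
ft_force: [-1.1, 0.5, 0.4]
opening: 85.3
```

```bash
python3 - <<'E'
from h import *
d=cams.get_image("wrist"); save(d,"w2"); np.savez('w2.npz',**d)
cv2.imwrite("pics/w2z.png",cv2.resize(d['img'][95:260,200:360],None,fx=4,fy=3.6,interpolation=2)[:,:,::-1])
rel([437,331.2,230],downR(110))
print(manip.state()['joints'])
E
```

```text
t 2.7 pos [437.5 330.6 243.4] shift mm [13.4  0.7 -0.3] rv [ 0.09 -0.09 -0.02]
[-37.03438566  25.44914494  -6.03919965 106.42419899   3.39946301
  48.3715947   65.33102407]
```

View pics/w2z.png

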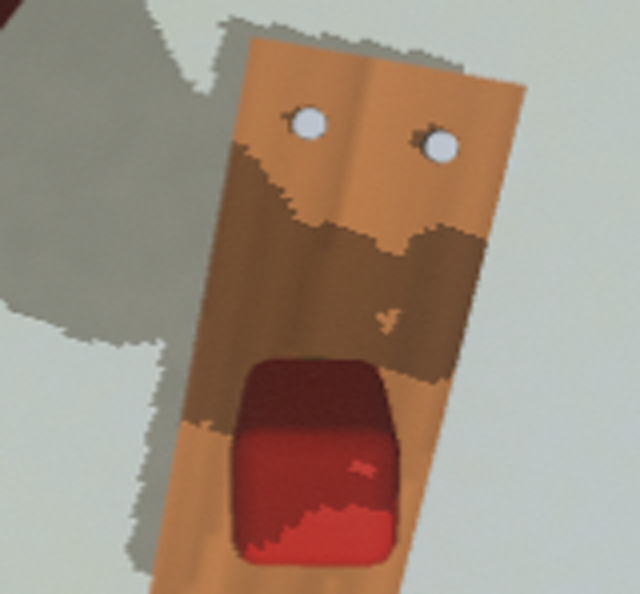

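>>> apply_moves --steps '[[[0.023,0,0,0,0,0],[0.023,0,0,0,0,0],[0.023,0,0,0,0,0],[0.023,0,0,0,0,0],[0.001,0,0,0,0,0]]]'

```text
time: 3.2
tool_pos: [437.0, 329.5, 149.1]
tool_rot: [-162.2, 89.8, -142.1]
ft_force: [-0.0, -0.4, -1.3]
opening: 85.2
```

>>> apply_moves --steps '[[[0,0,0,0,0,0],[0,0,0,0,0,0],[0,0,0,0,0,0],[0,0,0,0,0,0],[0,0,0,0,0,0]]]' --hand 1

```text
time: 3.7
tool_pos: [439.0, 330.0, 151.9]
tool_rot: [20.3, 89.9, 40.4]
ft_force: [-1.2, 1.3, 6.1]
opening: 27.0
```

>>> apply_moves --steps '[[[0,0,0,0,0,0],[0,0,0,0,0,0],[0,0,0,0,0,0]]]'

```text
time: 4.0
tool_pos: [439.1, 330.0, 151.9]
tool_rot: [21.4, 89.9, 41.5]
ft_force: [-0.7, 0.2, 5.9]
opening: 27.0
```

```bash
python3 - <<'E'
from h import *
d=cams.get_image("wrist"); save(d,"w3")
d=cams.get_image("top"); np.savez('t3.npz',**d)
s=manip.state(); print(s['opening'],s['ft_force'],s['wrist_torque'])
rel([437,331.2,230],downR(110))
E
```

```text
27.302450102258607 [-0.90714798 -0.6252028   6.34935359] [-0.19916527  0.19141462  0.03038549]
t 4.1 pos [439.  330.  151.9] shift mm [-78.1   1.9  -1.4] rv [ 0.1   0.08 -0.03]
```

View pics/w3.png

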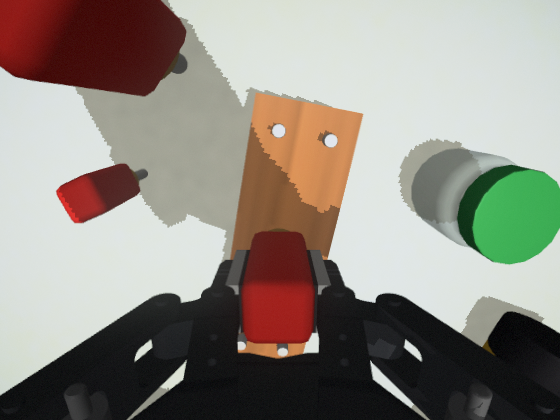

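>>> apply_moves --steps '[[[-0.02,0,0,0,0,0],[-0.035,0,0,0,0,0],[-0.035,0,0,0,0,0],[-0.035,0,0,0,0,0],[-0.035,0,0,0,0,0]]]'

```text
time: 4.6
tool_pos: [438.2, 329.1, 312.2]
tool_rot: [-156.9, 90.0, -136.8]
ft_force: [0.6, -0.1, -0.3]
opening: 27.5
```

```bash
python3 - <<'E'
from h import *
d=cams.get_image("top"); np.savez('t4.npz',**d); look(d,"hood_centre")
s=manip.state(); print(s['opening'],s['ft_force'],s['wrist_torque'],s['joints'])
big=cv2.resize(d['img'][140:240,250:350],None,fx=6,fy=6,interpolation=2); cv2.imwrite('pics/t4h.png',big[:,:,::-1])
d=cams.get_image("scene"); np.savez('s4.npz',**d);save(d,'s4')
big=cv2.resize(d['img'][150:270,200:320],None,fx=5,fy=5,interpolation=2); cv2.imwrite('pics/s4h.png',big[:,:,::-1])
rel([540,-50,300],downR(110))
E
```

```text
hood_centre 0.88 [598.3 -20.1 135.3] [296. 188.]
hood_centre 0.37 [ 662.4 -443.4    6.1] [430. 176.]
27.35698927507593 [ 0.1557964  -0.30715006 -1.80632593] [ 0.02169981 -0.00065483 -0.00907382] [-36.65600503  20.2850443   -6.24522897 102.73945795   2.62037717
  56.6122819   66.15207979]
t 4.75 pos [439.4 330.2 313.1] shift mm [  12.3 -391.6  -36.2] rv [ 0.1   0.26 -0.09]
```

View pics/t4h.png

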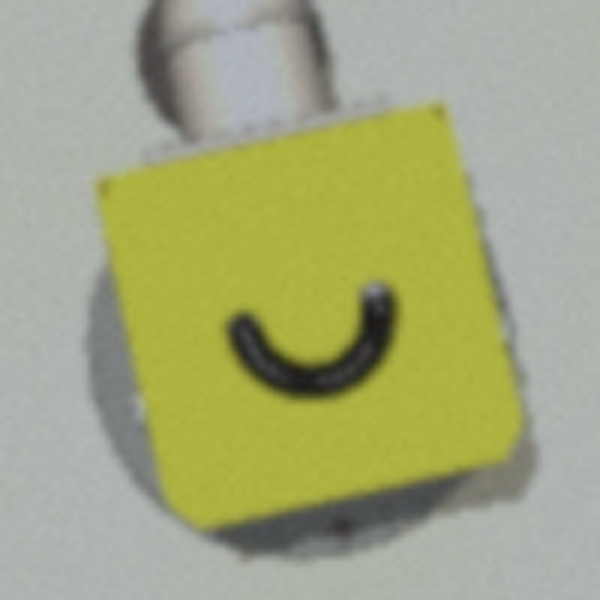

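View pics/s4.png

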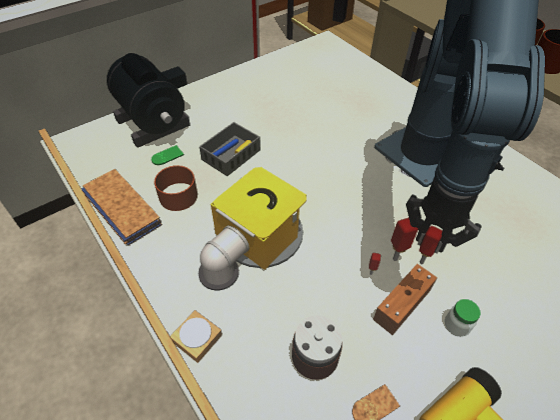

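View pics/s4h.png

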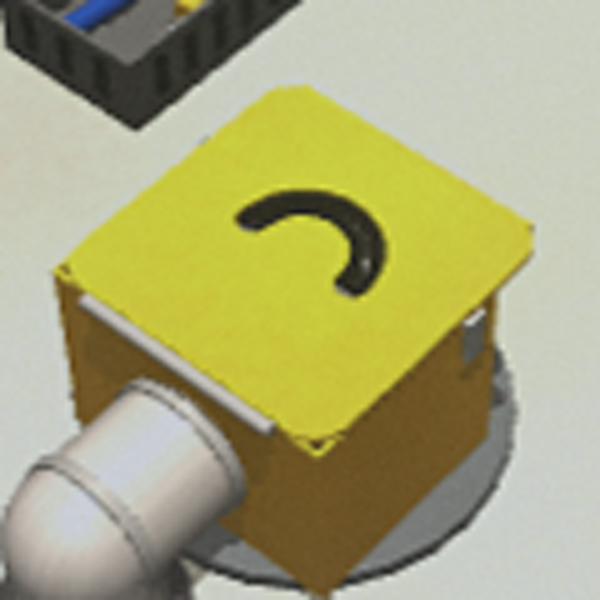

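```bash
cat > fit.py <<'E'
from h import *
from scipy.optimize import minimize
def fit(d,x0,win):
    img=d['img'].astype(float); r0,r1,c0,c1=win
    vv,uu=np.mgrid[r0:r1:0.25,c0:c1:0.25]
    g=img[:,:,:2].mean(2)
    P=toplane(d,np.c_[uu.ravel(),vv.ravel()],134)[:,:2]
    P4=None
    I=cv2.remap(g.astype(np.float32),uu.astype(np.float32),vv.astype(np.float32),1).ravel()
    hi=np.median(I); t=np.clip((hi-I)/(hi-np.percentile(I,1)),0,1)
    def model(p):
        a=np.radians(p[2]); q=P-p[:2]
        x=q[:,0]*np.cos(a)+q[:,1]*np.sin(a); y=-q[:,0]*np.sin(a)+q[:,1]*np.cos(a)
        r=np.hypot(x,y)
        ext=p[3]
        dist=np.where(x<=0,np.abs(r-32),np.hypot(x,np.abs(y)-32))-9   # rounded ends
        return 1/(1+np.exp(dist/1.0))
    f=lambda p:((model(p)-t)**2).mean()
    best=min((minimize(f,[x0[0],x0[1],y,0],method='Nelder-Mead',options=dict(xatol=.02,fatol=1e-7,maxiter=2000)) for y in (x0[2]-10,x0[2],x0[2]+10)),key=lambda r:r.fun)
    return best.x[:3],best.fun
E
python3 - <<'E'
from fit import *
t=dict(np.load('t4.npz'));s=dict(np.load('s4.npz'))
print(fit(t,[588,-38,14],(182,210,280,322)))
print(fit(s,[588,-38,14],(184,212,242,282)))
E
```

```text
(array([588.44149556, -34.95677337,  12.50392361]), np.float64(0.009127860458285671))
(array([587.93065435, -37.66184765,  14.17227076]), np.float64(0.0038541300323644855))
```

>>> apply_moves --steps '[[[0,-0.036,0.0048,0,0,0],[0.001,-0.036,0.0048,0,0,0],[0.001,-0.036,0.0048,0,0,0],[0.001,-0.036,0.0048,0,0,0],[0.001,-0.036,0.0048,0,0,0]]]'

```text
time: 5.25
tool_pos: [522.6, 167.0, 305.1]
tool_rot: [-176.5, 89.8, -156.4]
ft_force: [0.5, -0.5, -1.5]
opening: 27.3
```

>>> apply_moves --steps '[[[0,-0.036,0.0048,0,0,0],[0.001,-0.036,0.0048,0,0,0],[0.001,-0.036,0.0048,0,0,0],[0.001,-0.036,0.0048,0,0,0],[0.001,-0.036,0.0048,0,0,0]]]'

```text
time: 5.75
tool_pos: [607.0, 6.5, 300.9]
tool_rot: [166.0, 89.8, -173.8]
ft_force: [0.4, 0.2, -1.7]
opening: 27.3
```

>>> apply_moves --steps '[[[0,-0.018,0,0,0,0],[0,-0.018,0,0,0,0],[0,0,0,0,0,0]]]'

```text
time: 6.05
tool_pos: [619.6, -28.8, 301.5]
tool_rot: [-157.8, 89.9, -137.9]
ft_force: [0.1, -0.4, -1.1]
opening: 27.1
```

```bash
python3 - <<'E'
from h import *
d=cams.get_image("wrist"); np.savez('w5.npz',**d); save(d,'w5'); look(d,"hood_centre"); look(d,"key_tip")
s=manip.state(); print(s['opening'],s['ft_force'],s['wrist_torque'],s['joints'])
rel([557,-44,300],downR(110))
print(proj(d,[[588,-36.5,134],[557,-44,134]]))
E
```

```text
hood_centre 0.68 [570.6 -45.9 132.4] [279. 147.]
key_tip 0.82 [607.4 -30.5 273.1] [285. 292.]
key_tip 0.72 [444.9 223.4  44.8] [552. 119.]
key_tip 0.64 [579.6 -59.1 120.1] [260. 150.]
27.321633337763835 [-0.01691012  1.72752529 -2.18748217] [ 0.06693033  0.0124705  -0.02606571] [ -3.29981626  27.84988649   1.93443007  93.13793083  -1.13205848
  59.09907397 109.20872771]
t 6.2 pos [619.3 -24.  302.4] shift mm [  2.4   2.8 -65.4] rv [ 0.22 -0.04 -0.09]
[[282.73810333 172.42553372]
 [287.61146236 130.56895298]]
```

View pics/w5.png

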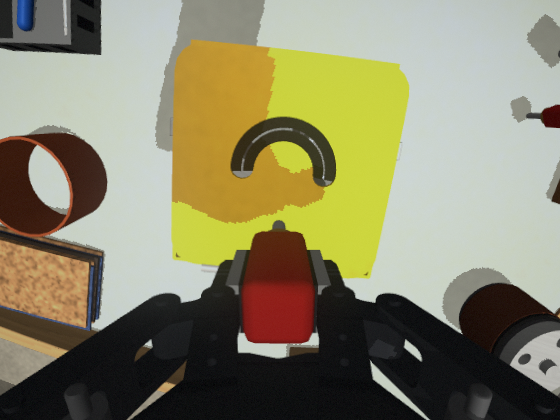

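```bash
python3 - <<'E'
from fit import *
d=dict(np.load('w5.npz'))
d2=dict(d); im=d['img'].copy(); r=im[:,:,0].astype(float)
m=np.where((r<110),0,200)
# fill specular inside slot
m8=cv2.morphologyEx((m==0).astype(np.uint8),cv2.MORPH_CLOSE,np.ones((5,5)))
d2['img']=np.repeat(np.where(m8,0,200)[:,:,None],3,2).astype(np.uint8)
print(fit(d2,[588,-37,13.5],(105,200,220,350)))
cv2.imwrite('pics/w5z.png',cv2.resize(np.hstack([im[100:240,210:350],d2['img'][100:240,210:350]]),None,fx=2.8,fy=4)[:,:,::-1])
print(toplane(d,[[279,221]],168))
E
```

```text
(array([586.6518734 , -36.96197937,  11.01823117]), np.float64(0.016832765931810864))
[[615.63034976 -29.62601834 168.        ]]
```

View pics/w5z.png

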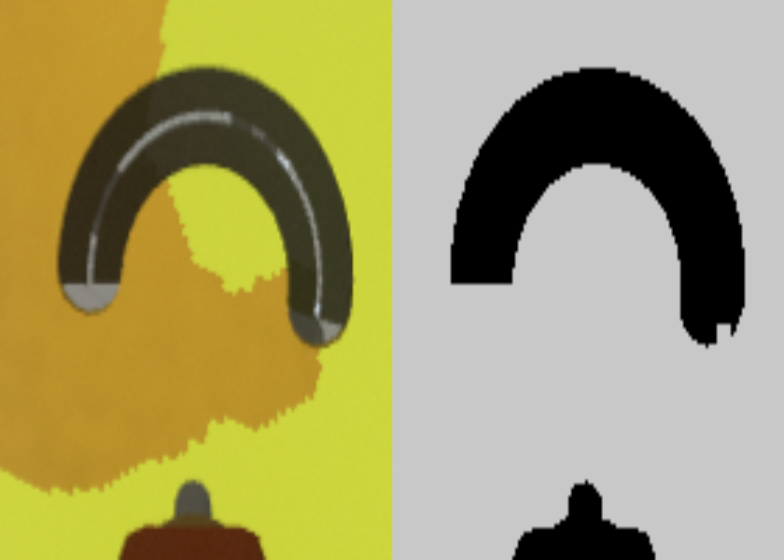

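```bash
python3 - <<'E'
from fit import *
d=dict(np.load('w5.npz'))
d2=dict(d); hsv=cv2.cvtColor(d['img'],cv2.COLOR_RGB2HSV)
m8=((hsv[:,:,1]<140)|(d['img'][:,:,0]<110)).astype(np.uint8)
d2['img']=np.repeat(np.where(m8,0,200)[:,:,None],3,2).astype(np.uint8)
print(fit(d2,[588,-37,13.5],(105,200,220,350)))
# hood edges
f=lambda z:toplane(d,z,134)
y=cv2.inRange(hsv,(12,150,60),(36,255,255)); 
nn,l,s,c=cv2.connectedComponentsWithStats(y); i=1+np.argmax(s[1:,4])
cs,_=cv2.findContours((l==i).astype(np.uint8),0,1); q=max(cs,key=cv2.contourArea)[:,0].astype(float)
P=f(q)[:,:2]
# right edge: rows 100-240 max col ; top edge
def line(sel):
    p=P[sel]; v=cv2.fitLine(p.astype(np.float32),cv2.DIST_HUBER,0,.01,.01).ravel(); return np.degrees(np.arctan2(v[1],v[0])),v[2:],sel.sum()
print(line((q[:,0]>375)&(q[:,1]>110)&(q[:,1]<250)))
print(line((q[:,1]<70)&(q[:,0]>200)&(q[:,0]<385)))
print(line((q[:,0]<178)&(q[:,1]>70)&(q[:,1]<240)))
E
```

```text
(array([586.91002034, -36.85431055,  13.94858522]), np.float64(0.010391689632236852))
(np.float32(13.826545), array([565.34644,  45.88766], dtype=float32), np.int64(139))
(np.float32(-76.222015), array([503.4088, -59.9657], dtype=float32), np.int64(184))
(np.float32(13.889676), array([ 601.8913 , -121.30989], dtype=float32), np.int64(169))
```

```bash
python3 - <<'E'
from fit import *
d=cams.get_image("wrist"); np.savez('w6.npz',**d)
s=manip.state(); print(s['tool_pos'],s['time'],(toolR(s).T@(d['xyz']-s['tool_pos'])).round(1))
d2=dict(d); hsv=cv2.cvtColor(d['img'],cv2.COLOR_RGB2HSV)
m8=((hsv[:,:,1]<140)|(d['img'][:,:,0]<110)).astype(np.uint8)
d2['img']=np.repeat(np.where(m8,0,200)[:,:,None],3,2).astype(np.uint8)
p=proj(d,[[587.2,-36.9,134]])[0]; print(p)
print(fit(d2,[587,-37,13.8],(int(p[1]-65),int(p[1]+28),int(p[0]-65),int(p[0]+65))))
cv2.imwrite('pics/w6z.png',cv2.resize(d['img'][100:240,210:350],None,fx=4,fy=4)[:,:,::-1])
E
```

```text
[619.39618991 -23.7809712  302.58741965] 6.25 [-70.7  -0.4 -72.9]
[276.40482941 169.02968474]
(array([586.90879127, -36.86881448,  13.86776467]), np.float64(0.010770715006428724))
```

View pics/w6z.png

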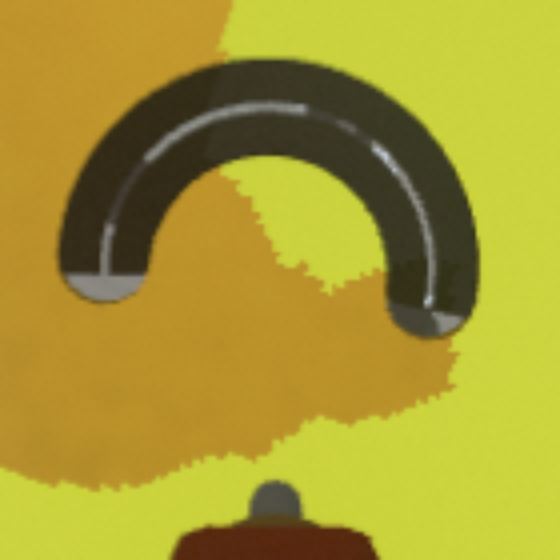

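```bash
cat >> h.py <<'E'
HC=np.array([586.9,-36.9]); HY=13.87
def arc(phi,z,r=32.):
    """TCP target; phi deg from slot middle, positive ccw"""
    a=np.radians(180+HY+phi); return np.array([HC[0]+r*np.cos(a),HC[1]+r*np.sin(a),z])
def where():
    s=manip.state(); v=s['tool_pos'][:2]-HC
    print('t',round(s['time'],2),'z',s['tool_pos'][2].round(1),'r',np.hypot(*v).round(1),'phi',((np.degrees(np.arctan2(v[1],v[0]))-180-HY+180)%360-180).round(1),'F',s['ft_force'].round(1),'T',s['wrist_torque'].round(2),'open',round(s['opening'],1))
E
python3 - <<'E'
from h import *
rel(arc(0,302.6),downR(110)); where()
E
```

```text
t 6.25 pos [619.4 -23.8 302.6] shift mm [  0.    2.5 -66.8] rv [ 0.25 -0.02 -0.08]
t 6.25 z 302.6 r 35.0 phi -171.9 F [-0.8 -0.  -1.8] T [ 0.03 -0.01  0.02] open 27.5
```

>>> apply_moves --steps '[[[0,0.001,-0.022,0,0,0],[0,0.001,-0.022,0,0,0],[0,0.0005,-0.0228,0,0,0],[0,0,0,0,0,0],[0,0,0,0,0,0]]]'

```text
time: 6.75
tool_pos: [556.3, -45.2, 303.3]
tool_rot: [12.1, 89.9, 32.3]
ft_force: [0.5, 0.2, -1.4]
opening: 27.2
```

```bash
python3 - <<'E'
from h import *
d=cams.get_image("wrist"); save(d,'w7');cv2.imwrite('pics/w7z.png',cv2.resize(d['img'][130:270,210:350],None,fx=4,fy=4)[:,:,::-1])
d=cams.get_image("scene"); save(d,'s7');cv2.imwrite('pics/s7z.png',cv2.resize(d['img'][130:250,200:320],None,fx=4,fy=4)[:,:,::-1])
rel(arc(0,302.6),downR(110)); where()
E
```

```text
t 6.85 pos [557.  -45.1 303.2] shift mm [ 0.6  0.9 -0.9] rv [ 0.22  0.07 -0.01]
t 6.85 z 303.2 r 31.0 phi 1.5 F [ 0.5  0.1 -1.9] T [-0.02  0.01 -0.02] open 27.1
```

View pics/w7z.png

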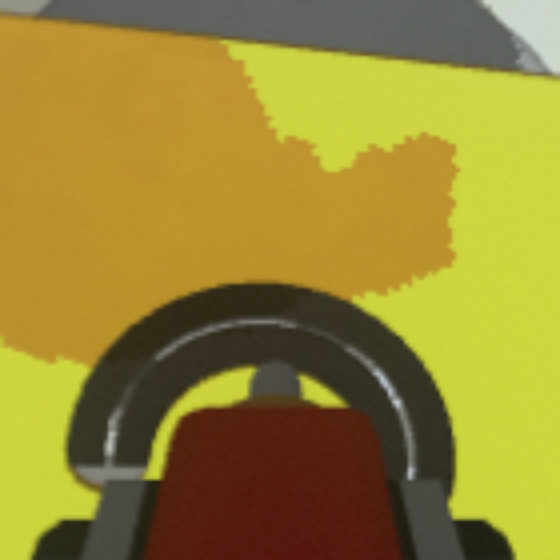

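View pics/s7z.png

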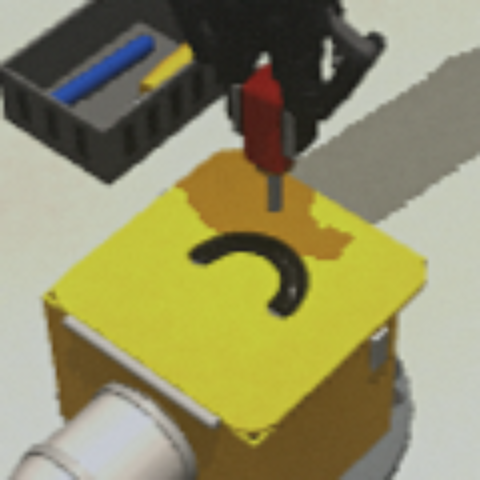

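```bash
python3 - <<'E'
from h import *
s=dict(np.load('s4.npz'))
for z in (165,169,173): print(toplane(s,[[268.7,181.8]],z))
E
```

```text
[[552.66442098 -50.11838806 165.        ]]
[[554.8031459  -47.03437407 169.        ]]
[[556.94187081 -43.95036008 173.        ]]
```

>>> apply_moves --steps '[[[0.013,0.0005,-0.001,0,0,0],[0.013,0,0,0,0,0],[0.012,0,0,0,0,0],[0,0,0,0,0,0],[0,0,0,0,0,0]]]'

```text
time: 7.35
tool_pos: [555.0, -46.3, 264.3]
tool_rot: [161.7, 89.9, -178.2]
ft_force: [-0.6, -0.4, -1.8]
opening: 27.5
```

```bash
python3 - <<'E'
from h import *
d=cams.get_image("scene"); save(d,'s8');cv2.imwrite('pics/s8z.png',cv2.resize(d['img'][130:250,200:320],None,fx=4,fy=4)[:,:,::-1])
rel(arc(0,255),downR(110)); where()
E
```

```text
t 7.4 pos [555.3 -46.3 264.8] shift mm [9.8 1.5 1.1] rv [ 0.11 -0.    0.  ]
t 7.4 z 264.8 r 33.0 phi 2.8 F [-0.6  0.5 -1.3] T [ 0.03 -0.03  0.02] open 26.9
```

View pics/s8z.png

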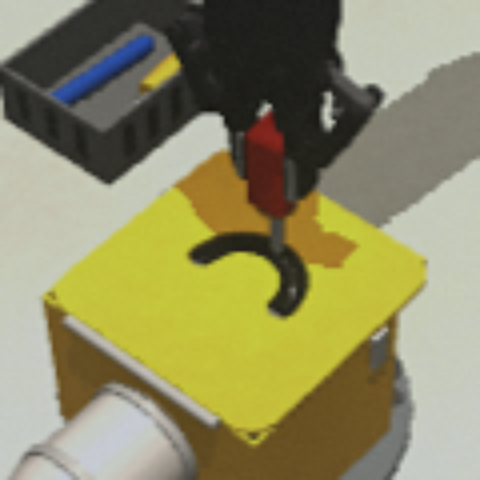

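>>> apply_moves --steps '[[[0.004,0.0015,0.001,0,0,0],[0.004,0,0,0,0,0],[0.003,0,0,0,0,0],[0,0,0,0,0,0]]]'

```text
time: 7.8
tool_pos: [555.3, -44.5, 253.4]
tool_rot: [161.3, 90.0, -178.6]
ft_force: [0.4, -0.3, -1.1]
opening: 27.7
```

```bash
python3 - <<'E'
from h import *
where()
E
```

```text
t 7.8 z 253.4 r 32.5 phi -0.3 F [ 0.4 -0.3 -1.1] T [ 0.02 -0.03 -0.03] open 27.7
```

No contact yet; down in 1.5 mm steps.

>>> apply_moves --steps '[[[0.0015,0,0,0,0,0],[0,0,0,0,0,0],[0.0015,0,0,0,0,0],[0,0,0,0,0,0]]]'

```text
time: 8.2
tool_pos: [555.8, -44.5, 251.4]
tool_rot: [-18.4, 90.0, 1.8]
ft_force: [-0.2, 0.6, 3.5]
opening: 27.3
```

```bash
python3 - <<'E'
from h import *
where()
E
```

```text
t 8.2 z 251.4 r 32.0 phi -0.1 F [-0.2  0.6  3.5] T [ 0.02  0.33 -0.02] open 27.3
```

```bash
cat >> h.py <<'E'
def toolyz(v): # world xy -> tool y,z for yaw 110
    return np.array([np.cos(np.radians(110))*v[0]+np.sin(np.radians(110))*v[1], np.sin(np.radians(110))*v[0]-np.cos(np.radians(110))*v[1]])
def arcrows(phis,r=32.):
    for a,b in zip(phis[:-1],phis[1:]):
        print(a,b,toolyz((arc(b,0,r)-arc(a,0,r))[:2]).round(2))
E
python3 - <<'E'
from h import *
arcrows(range(-60,61,3))
E
```

```text
-60 -57 [-0.72 -1.51]
-57 -54 [-0.8  -1.47]
-54 -51 [-0.87 -1.43]
-51 -48 [-0.95 -1.38]
-48 -45 [-1.02 -1.33]
-45 -42 [-1.09 -1.28]
-42 -39 [-1.15 -1.22]
-39 -36 [-1.21 -1.16]
-36 -33 [-1.27 -1.09]
-33 -30 [-1.33 -1.02]
-30 -27 [-1.38 -0.95]
-27 -24 [-1.43 -0.88]
-24 -21 [-1.47 -0.8 ]
-21 -18 [-1.51 -0.72]
-18 -15 [-1.55 -0.64]
-15 -12 [-1.58 -0.56]
-12 -9 [-1.61 -0.48]
-9 -6 [-1.63 -0.39]
-6 -3 [-1.65 -0.31]
-3 0 [-1.66 -0.22]
0 3 [-1.67 -0.14]
3 6 [-1.67 -0.05]
6 9 [-1.67  0.04]
9 12 [-1.67  0.13]
12 15 [-1.66  0.21]
15 18 [-1.65  0.3 ]
18 21 [-1.63  0.39]
21 24 [-1.61  0.47]
24 27 [-1.58  0.56]
27 30 [-1.55  0.64]
30 33 [-1.51  0.72]
33 36 [-1.47  0.8 ]
36 39 [-1.43  0.87]
39 42 [-1.38  0.95]
42 45 [-1.33  1.02]
45 48 [-1.28  1.09]
48 51 [-1.22  1.15]
51 54 [-1.16  1.21]
54 57 [-1.09  1.27]
57 60 [-1.02  1.33]
```

>>> apply_moves --steps '[[[0,-0.0017,-0.0001,0,0,0],[0,-0.0017,0,0,0,0],[0,0,0,0,0,0]]]'

```text
time: 8.5
tool_pos: [557.1, -47.5, 251.3]
tool_rot: [4.6, 89.9, 24.7]
ft_force: [-0.8, 2.4, 5.4]
opening: 27.1
```

>>> apply_moves --steps '[[[0,-0.0017,0,0,0,0],[0,-0.0017,0.0001,0,0,0],[0,0,0,0,0,0]]]'

```text
time: 8.8
tool_pos: [558.3, -50.4, 251.3]
tool_rot: [20.5, 89.9, 40.7]
ft_force: [-0.6, 2.3, 5.6]
opening: 27.4
```

>>> apply_moves --steps '[[[0,-0.0017,0.0002,0,0,0],[0,-0.0016,0.0003,0,0,0],[0,0,0,0,0,0]]]'

```text
time: 9.1
tool_pos: [559.8, -53.3, 251.3]
tool_rot: [34.5, 89.9, 54.6]
ft_force: [-1.4, 2.5, 5.3]
opening: 27.3
```

```bash
python3 - <<'E'
from h import *
where()
E
```

```text
t 9.1 z 251.3 r 31.7 phi 17.4 F [-1.4  2.5  5.3] T [ 0.8   0.43 -0.04] open 27.3
```

>>> apply_moves --steps '[[[0,-0.0016,0.0004,0,0,0],[0,-0.0016,0.0005,0,0,0],[0,0,0,0,0,0]]]'

```text
time: 9.4
tool_pos: [561.6, -56.0, 251.3]
tool_rot: [57.1, 89.9, 77.2]
ft_force: [-1.0, 3.2, 6.9]
opening: 27.3
```

>>> apply_moves --steps '[[[0,-0.0016,0.0006,0,0,0],[0,-0.0016,0.0006,0,0,0],[0,0,0,0,0,0]]]'

```text
time: 9.7
tool_pos: [563.8, -58.6, 251.2]
tool_rot: [76.1, 90.0, 96.2]
ft_force: [-1.7, 3.0, 5.9]
opening: 27.1
```

>>> apply_moves --steps '[[[0,-0.0015,0.0007,0,0,0],[0,-0.0015,0.0008,0,0,0],[0,0,0,0,0,0]]]'

```text
time: 10.0
tool_pos: [566.1, -61.1, 251.2]
tool_rot: [98.9, 90.0, 119.0]
ft_force: [-3.3, 2.3, 6.2]
opening: 27.5
```

```bash
python3 - <<'E'
from h import *
where()
E
```

```text
t 10.0 z 251.2 r 31.9 phi 35.4 F [-3.3  2.3  6.2] T [ 0.78  0.67 -0.03] open 27.5
```

>>> apply_moves --steps '[[[0,-0.0014,0.0009,0,0,0],[0,-0.0014,0.0009,0,0,0],[0,0,0,0,0,0]]]'

```text
time: 10.3
tool_pos: [568.7, -63.2, 251.2]
tool_rot: [117.1, 90.0, 137.3]
ft_force: [-1.9, 2.4, 7.0]
opening: 27.2
```

>>> apply_moves --steps '[[[0,-0.0013,0.001,0,0,0],[0,-0.0013,0.0011,0,0,0],[0,0,0,0,0,0]]]'

```text
time: 10.6
tool_pos: [571.5, -65.1, 251.2]
tool_rot: [135.7, 90.0, 155.8]
ft_force: [-3.0, 2.5, 7.9]
opening: 27.3
```

```bash
python3 - <<'E'
from h import *
where()
E
```

```text
t 10.6 z 251.2 r 32.1 phi 47.4 F [-3.   2.5  7.9] T [0.58 0.8  0.01] open 27.3
```

```bash
python3 - <<'E'
from h import *
arcrows([47.4,38,29,20,11,2,-5])
E
```

```text
47.4 38 [ 4.21 -3.12]
38 29 [ 4.46 -2.31]
29 20 [ 4.77 -1.58]
20 11 [ 4.95 -0.82]
11 2 [ 5.02 -0.03]
2 -5 [3.87 0.52]
```

>>> apply_moves --steps '[[[-0.003,0,0,0,0,0],[0,0.0042,-0.0031,0,0,0],[0,0.0045,-0.0023,0,0,0],[0,0.0048,-0.0016,0,0,0],[0,0.005,-0.0008,0,0,0]]]'

```text
time: 11.1
tool_pos: [557.4, -50.1, 253.7]
tool_rot: [165.1, 90.0, -174.8]
ft_force: [0.1, 0.4, -1.9]
opening: 27.1
```

>>> apply_moves --steps '[[[0,0.005,0,0,0,0],[0,0.0039,0.0005,0,0,0],[0.003,0,0,0,0,0],[0,0,0,0,0,0]]]'

```text
time: 11.5
tool_pos: [555.2, -41.9, 250.5]
tool_rot: [173.0, 90.0, -166.9]
ft_force: [-0.4, 1.0, -1.7]
opening: 27.4
```

```bash
python3 - <<'E'
from h import *
where()
E
```

```text
t 11.5 z 250.5 r 32.1 phi -4.9 F [-0.4  1.  -1.7] T [ 0.02  0.02 -0.03] open 27.4
```

>>> apply_moves --steps '[[[0.0015,0,0,0,0,0],[0.0015,0,0,0,0,0],[0,0,0,0,0,0]]]'

```text
time: 11.8
tool_pos: [555.3, -42.2, 247.6]
tool_rot: [173.1, 90.0, -166.8]
ft_force: [0.9, 0.4, -0.9]
opening: 27.4
```

```bash
python3 - <<'E'
from h import *
where()
E
```

```text
t 11.8 z 247.6 r 32.1 phi -4.4 F [ 0.9  0.4 -0.9] T [0.01 0.05 0.04] open 27.4
```

>>> apply_moves --steps '[[[0.002,0.0005,0,0,0,0],[0.002,0,0,0,0,0],[0.002,0,0,0,0,0],[0,0,0,0,0,0]]]'

```text
time: 12.2
tool_pos: [555.0, -41.4, 241.5]
tool_rot: [160.5, 90.0, -179.4]
ft_force: [-0.1, 0.6, -2.2]
opening: 27.5
```

```bash
python3 - <<'E'
from h import *
where(); arcrows([-5,-8,-11,-14,-17,-20,-23,-26,-29,-32,-35,-38,-41,-44,-47])
E
```

```text
t 12.2 z 241.5 r 32.2 phi -5.8 F [-0.1  0.6 -2.2] T [-0.02 -0.01 -0.  ] open 27.5
-5 -8 [1.63 0.37]
-8 -11 [1.61 0.45]
-11 -14 [1.59 0.54]
-14 -17 [1.56 0.62]
-17 -20 [1.52 0.7 ]
-20 -23 [1.48 0.78]
-23 -26 [1.44 0.85]
-26 -29 [1.39 0.93]
-29 -32 [1.34 1.  ]
-32 -35 [1.29 1.07]
-35 -38 [1.23 1.13]
-38 -41 [1.17 1.2 ]
-41 -44 [1.11 1.26]
-44 -47 [1.04 1.31]
```

>>> apply_moves --steps '[[[0,0.0016,0.0004,0,0,0],[0,0.0016,0.0004,0,0,0],[0,0,0,0,0,0]]]'

```text
time: 12.5
tool_pos: [554.9, -38.7, 242.0]
tool_rot: [-91.0, 89.9, -70.9]
ft_force: [0.1, -2.0, -2.8]
opening: 27.5
```

```bash
python3 - <<'E'
from h import *
where()
E
```

```text
t 12.5 z 242.0 r 32.0 phi -10.7 F [ 0.1 -2.  -2.8] T [-0.62 -0.09 -0.02] open 27.5
```

>>> apply_moves --steps '[[[0,0.0016,0.0005,0,0,0],[0,0,0,0,0,0]]]'

```text
time: 12.7
tool_pos: [554.9, -37.4, 242.0]
tool_rot: [-84.8, 89.9, -64.8]
ft_force: [1.0, -5.1, -2.1]
opening: 27.4
```

```bash
python3 - <<'E'
from h import *
where()
E
```

```text
t 12.7 z 242.0 r 32.0 phi -13.0 F [ 1.  -5.1 -2.1] T [-1.28 -0.26 -0.02] open 27.4
```

>>> apply_moves --steps '[[[0,0.0016,0.0006,0,0,0],[0,0,0,0,0,0]]]'

```text
time: 12.9
tool_pos: [555.1, -35.4, 242.0]
tool_rot: [-64.6, 89.9, -44.5]
ft_force: [1.7, -4.6, -3.0]
opening: 27.7
```

```bash
python3 - <<'E'
from h import *
where()
E
```

```text
t 12.9 z 242.0 r 31.9 phi -16.6 F [ 1.7 -4.6 -3. ] T [-1.32 -0.46 -0.05] open 27.7
```

>>> apply_moves --steps '[[[0,0.0015,0.0006,0,0,0],[0,0.0015,0.0007,0,0,0],[0,0,0,0,0,0]]]'

```text
time: 13.2
tool_pos: [555.5, -32.0, 242.1]
tool_rot: [-49.0, 89.9, -28.9]
ft_force: [2.1, -6.1, -2.4]
opening: 27.6
```

```bash
python3 - <<'E'
from h import *
where(); rel(arc(-24,242)); 
E
```

```text
t 13.2 z 242.1 r 31.8 phi -22.7 F [ 2.1 -6.1 -2.4] T [-1.29 -0.63 -0.  ] open 27.6
t 13.2 pos [555.5 -32.  242.1] shift mm [0.1 0.8 0.2] rv [0. 0. 0.]
```

>>> apply_moves --steps '[[[0,0.0015,0.0009,0,0,0],[0,0.0014,0.0009,0,0,0],[0,0.0014,0.001,0,0,0],[0,0,0,0,0,0]]]'

```text
time: 13.6
tool_pos: [556.4, -28.6, 242.1]
tool_rot: [-94.5, 89.8, -74.4]
ft_force: [1.5, -8.7, -1.8]
opening: 27.5
```

```bash
python3 - <<'E'
from h import *
where()
E
```

```text
t 13.6 z 242.1 r 31.6 phi -29.1 F [ 1.5 -8.7 -1.8] T [-2.25 -0.34 -0.02] open 27.5
```

```bash
python3 - <<'E'
from h import *
d=cams.get_image("wrist"); save(d,'w9')
d=cams.get_image("scene"); save(d,'s9');cv2.imwrite('pics/s9z.png',cv2.resize(d['img'][120:240,200:320],None,fx=5,fy=5,interpolation=2)[:,:,::-1])
where()
E
```

```text
t 13.7 z 242.1 r 31.6 phi -29.1 F [ 0.6 -9.3 -1. ] T [-2.22 -0.36  0.02] open 27.5
```

View pics/w9.png

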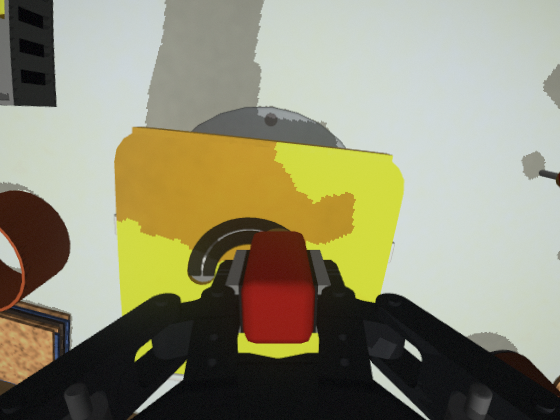

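View pics/s9z.png

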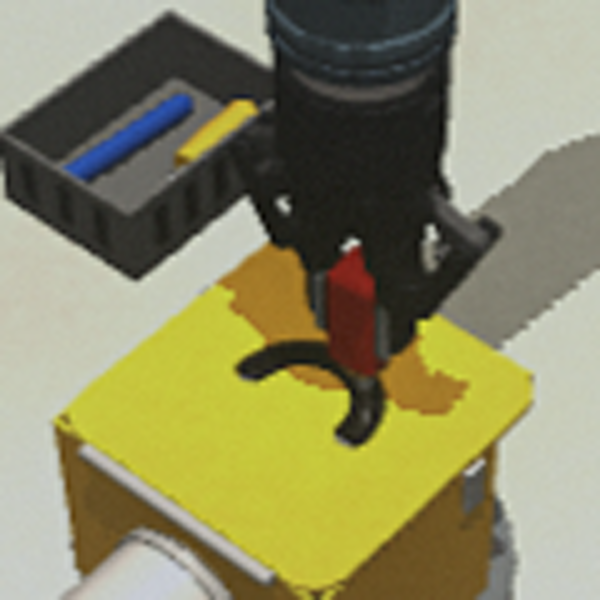

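```bash
python3 - <<'E'
from h import *
arcrows([-33,-29,-25,-21,-17,-13,-9,-5,-1,3,7,11,15,19])
E
```

```text
-33 -29 [-1.78 -1.35]
-29 -25 [-1.87 -1.22]
-25 -21 [-1.95 -1.09]
-21 -17 [-2.02 -0.95]
-17 -13 [-2.08 -0.81]
-13 -9 [-2.13 -0.66]
-9 -5 [-2.18 -0.51]
-5 -1 [-2.21 -0.35]
-1 3 [-2.22 -0.2 ]
3 7 [-2.23 -0.04]
7 11 [-2.23  0.11]
11 15 [-2.22  0.27]
15 19 [-2.19  0.42]
```

>>> apply_moves --steps '[[[0,-0.0018,-0.0013,0,0,0],[0,-0.0019,-0.0012,0,0,0],[0,0,0,0,0,0]]]'

```text
time: 14.0
tool_pos: [554.8, -30.0, 241.8]
tool_rot: [96.2, 89.9, 116.3]
ft_force: [0.1, 0.5, -1.4]
opening: 27.3
```

>>> apply_moves --steps '[[[0,-0.0019,-0.0011,0,0,0],[0,-0.002,-0.001,0,0,0],[0,0,0,0,0,0]]]'

```text
time: 14.3
tool_pos: [554.3, -35.4, 241.9]
tool_rot: [126.7, 90.0, 146.8]
ft_force: [-0.6, 0.4, -2.3]
opening: 27.4
```

```bash
python3 - <<'E'
from h import *
where()
E
```

```text
t 14.3 z 241.9 r 32.6 phi -16.6 F [-0.6  0.4 -2.3] T [ 0.03 -0.06 -0.04] open 27.4
```

>>> apply_moves --steps '[[[0,-0.0021,-0.0008,0,0,0],[0,0,0,0,0,0]]]'

```text
time: 14.5
tool_pos: [554.4, -36.4, 241.9]
tool_rot: [75.5, 89.9, 95.7]
ft_force: [0.0, 3.9, -1.8]
opening: 27.4
```

>>> apply_moves --steps '[[[0,-0.0021,-0.0007,0,0,0],[0,0,0,0,0,0]]]'

```text
time: 14.7
tool_pos: [554.6, -38.9, 241.9]
tool_rot: [54.8, 89.9, 74.9]
ft_force: [-0.4, 4.9, -1.7]
opening: 27.2
```

```bash
python3 - <<'E'
from h import *
where()
E
```

```text
t 14.7 z 241.9 r 32.4 phi -10.3 F [-0.4  4.9 -1.7] T [ 1.25 -0.07  0.01] open 27.2
```

>>> apply_moves --steps '[[[0,-0.0022,-0.0005,0,0,0],[0,0,0,0,0,0]]]'

```text
time: 14.9
tool_pos: [555.0, -41.4, 241.9]
tool_rot: [25.2, 89.9, 45.3]
ft_force: [1.0, 5.2, -3.0]
opening: 27.1
```

>>> apply_moves --steps '[[[0,-0.0022,-0.0004,0,0,0],[0,0,0,0,0,0]]]'

```text
time: 15.1
tool_pos: [555.6, -43.7, 242.0]
tool_rot: [13.1, 89.9, 33.2]
ft_force: [0.5, 4.8, -3.3]
opening: 27.3
```

>>> apply_moves --steps '[[[0,-0.0022,-0.0002,0,0,0],[0,0,0,0,0,0]]]'

```text
time: 15.3
tool_pos: [556.2, -45.7, 242.0]
tool_rot: [15.2, 89.9, 35.3]
ft_force: [0.8, 5.4, -1.6]
opening: 27.4
```

```bash
python3 - <<'E'
from h import *
where()
E
```

```text
t 15.3 z 242.0 r 32.0 phi 2.1 F [ 0.8  5.4 -1.6] T [ 1.38 -0.37  0.05] open 27.4
```

>>> apply_moves --steps '[[[0,-0.0022,0,0,0,0],[0,0,0,0,0,0]]]'

```text
time: 15.5
tool_pos: [556.9, -47.7, 242.0]
tool_rot: [21.3, 89.9, 41.4]
ft_force: [2.5, 4.5, -1.5]
opening: 27.3
```

>>> apply_moves --steps '[[[0,-0.0022,0.0001,0,0,0],[0,0,0,0,0,0]]]'

```text
time: 15.7
tool_pos: [557.7, -49.6, 242.0]
tool_rot: [30.9, 89.9, 51.1]
ft_force: [1.1, 5.4, -0.9]
opening: 27.4
```

```bash
python3 - <<'E'
from h import *
where()
E
```

```text
t 15.7 z 242.0 r 31.9 phi 9.7 F [ 1.1  5.4 -0.9] T [ 1.48 -0.27 -0.03] open 27.4
```

>>> apply_moves --steps '[[[0,-0.0017,0.0002,0,0,0],[0,-0.0017,0.0003,0,0,0],[0,0,0,0,0,0],[0,0,0,0,0,0]]]'

```text
time: 16.1
tool_pos: [559.3, -52.5, 242.0]
tool_rot: [37.7, 89.9, 57.8]
ft_force: [0.0, 5.5, -1.1]
opening: 27.4
```

```bash
python3 - <<'E'
from h import *
where()
E
```

```text
t 16.1 z 242.0 r 31.7 phi 15.6 F [ 0.   5.5 -1.1] T [ 1.47 -0.05  0.05] open 27.4
```

>>> apply_moves --steps '[[[0,0.0014,-0.0002,0,0,0],[0,0,0,0,0,0]]]'

```text
time: 16.3
tool_pos: [558.1, -52.6, 241.9]
tool_rot: [-123.9, 90.0, -103.8]
ft_force: [0.3, 1.9, -1.0]
opening: 27.2
```

```bash
python3 - <<'E'
from h import *
where()
E
```

```text
t 16.3 z 241.9 r 32.8 phi 14.7 F [ 0.3  1.9 -1. ] T [ 0.7  -0.03 -0.  ] open 27.2
```

>>> apply_moves --steps '[[[0,0.0028,-0.0002,0,0,0],[0,0,0,0,0,0]]]'

```text
time: 16.5
tool_pos: [556.8, -50.2, 241.8]
tool_rot: [-133.1, 89.9, -113.0]
ft_force: [-0.8, 0.4, -1.8]
opening: 27.4
```

```bash
python3 - <<'E'
from h import *
where()
E
```

```text
t 16.5 z 241.8 r 32.9 phi 10.0 F [-0.8  0.4 -1.8] T [ 0.01  0.02 -0.01] open 27.4
```

>>> apply_moves --steps '[[[-0.008,0,0,0,0,0],[-0.012,0,0,0,0,0],[-0.014,0,0,0,0,0],[-0.014,0,0,0,0,0],[-0.014,0,0,0,0,0]]]'

```text
time: 17.0
tool_pos: [557.3, -49.7, 305.7]
tool_rot: [-25.0, 89.9, -4.9]
ft_force: [0.5, 1.2, -1.5]
opening: 27.4
```

```bash
python3 - <<'E'
from h import *
d=cams.get_image("wrist"); save(d,'w10')
where(); rel([439,330,303],downR(110)); 
E
```

```text
t 17.05 z 308.0 r 31.2 phi 10.4 F [ 1.2 -0.2  0.9] T [ 0.01 -0.05 -0.01] open 27.3
t 17.05 pos [558.4 -49.7 308. ] shift mm [  4.4 397.7  18.4] rv [0.11 0.26 0.1 ]
```

View pics/w10.png

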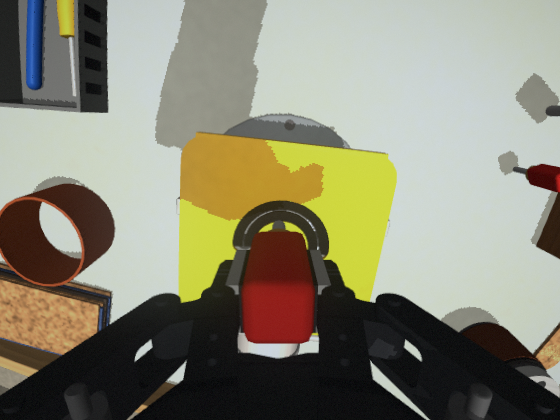

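>>> apply_moves --steps '[[[0,0.036,0.0017,0,0,0],[0,0.036,0.0017,0,0,0],[0,0.036,0.0017,0,0,0],[0,0.036,0.0017,0,0,0],[0,0.036,0.0017,0,0,0]]]'

```text
time: 17.55
tool_pos: [502.7, 123.6, 304.4]
tool_rot: [-11.7, 90.0, 8.4]
ft_force: [0.8, 0.3, -1.3]
opening: 27.2
```

>>> apply_moves --steps '[[[0,0.036,0.0017,0,0,0],[0,0.036,0.0017,0,0,0],[0,0.036,0.0017,0,0,0],[0,0.036,0.0017,0,0,0],[0,0.036,0.0017,0,0,0]]]'

```text
time: 18.05
tool_pos: [448.8, 295.6, 304.4]
tool_rot: [-1.9, 90.0, 18.2]
ft_force: [0.8, 0.5, -1.5]
opening: 27.7
```

>>> apply_moves --steps '[[[0,0.036,0.0017,0,0,0],[0,0,0,0,0,0],[0,0,0,0,0,0],[0,0,0,0,0,0]]]'

```text
time: 18.45
tool_pos: [439.0, 327.5, 304.0]
tool_rot: [-88.8, 89.9, -68.8]
ft_force: [0.5, 0.5, -1.8]
opening: 27.2
```

```bash
python3 - <<'E'
from h import *
d=cams.get_image("wrist"); save(d,'w11');cv2.imwrite('pics/w11z.png',cv2.resize(d['img'][120:260,210:350],None,fx=4,fy=4)[:,:,::-1])
where(); rel([439,330,235],downR(110)); 
E
```

```text
t 18.5 z 304.0 r 393.1 phi -81.8 F [ 0.3 -0.3 -1.8] T [-0.03  0.01 -0.04] open 27.6
t 18.5 pos [439.1 327.3 304. ] shift mm [69.   2.6  0.8] rv [0.   0.   0.05]
```

View pics/w11z.png

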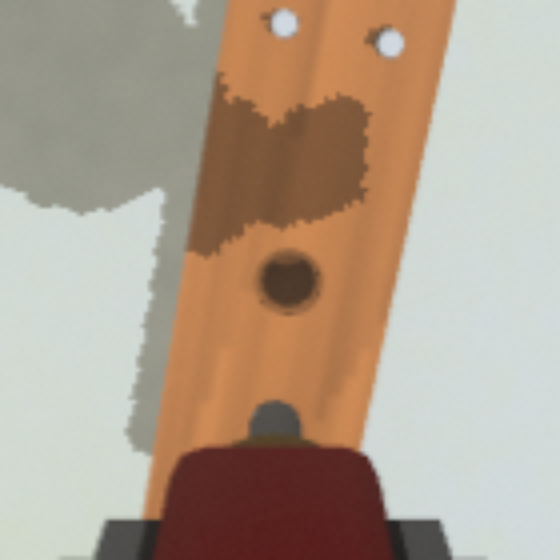

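```bash
python3 - <<'E'
from h import *
d=cams.get_image("wrist"); s=manip.state()
P=toplane(d,[[282.2,190]],60)[0]; print(P,s['tool_pos'])
v=P-s['tool_pos']; print(toolR(s).T@v)
# tip leading edge at zoom (275,400)->(278.7,220)
Q=toplane(d,[[278.7,220.0]],s['tool_pos'][2]-134)[0]; print(toolR(s).T@(Q-s['tool_pos']))
E
```

```text
[437.32905575 331.19503498  60.        ] [439.1609657  327.34626436 303.96789132]
[243.96479574   4.41663509  -0.41557478]
[133.99952354   0.47193181  -4.27461622]
```

>>> apply_moves --steps '[[[0.02,0.0036,-0.0002,0,0,0],[0.03,0,0,0,0,0],[0.03,0,0,0,0,0],[0.022,0,0,0,0,0],[0,0,0,0,0,0]]]'

```text
time: 19.05
tool_pos: [436.1, 329.8, 199.3]
tool_rot: [-156.0, 89.7, -135.9]
ft_force: [0.0, -0.8, -0.8]
opening: 27.3
```

```bash
python3 - <<'E'
from h import *
d=cams.get_image("wrist"); save(d,'w12');cv2.imwrite('pics/w12z.png',cv2.resize(d['img'][120:260,210:350],None,fx=4,fy=4)[:,:,::-1])
where(); rel([437.3,331.2,200],downR(110)); 
E
```

```text
t 19.1 z 201.1 r 397.0 phi -81.7 F [-0.  -0.5 -1.4] T [-0.04 -0.01  0.01] open 27.3
t 19.1 pos [436.9 330.7 201.1] shift mm [1.1 0.3 0.5] rv [ 0.05 -0.15  0.07]
```

View pics/w12z.png

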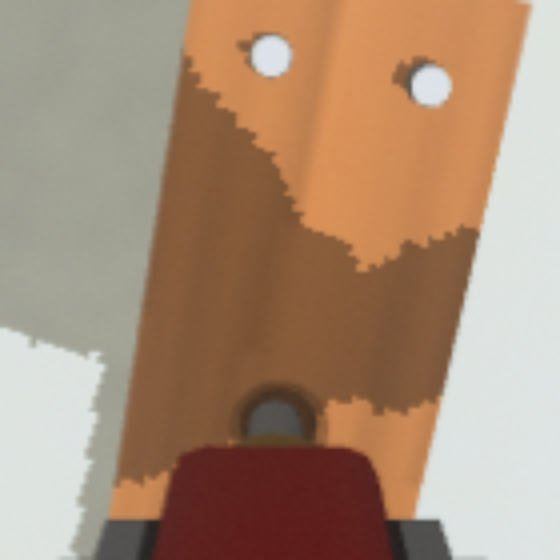

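>>> apply_moves --steps '[[[0.01,0,0.0003,0,0,0],[0.01,0,0,0,0,0],[0,0,0,0,0,0]]]'

```text
time: 19.4
tool_pos: [437.0, 331.6, 181.1]
tool_rot: [-156.5, 89.9, -136.4]
ft_force: [-0.8, 0.6, -1.3]
opening: 27.3
```

>>> apply_moves --steps '[[[0.01,0,0,0,0,0],[0.01,0,0,0,0,0],[0,0,0,0,0,0]]]'

```text
time: 19.7
tool_pos: [436.5, 331.5, 160.3]
tool_rot: [-159.2, 89.8, -139.1]
ft_force: [-0.4, -0.5, -1.1]
opening: 27.3
```

```bash
python3 - <<'E'
from h import *
where(); rel([437.3,331.2,152],downR(110)); 
E
```

```text
t 19.7 z 160.3 r 397.9 phi -81.7 F [-0.4 -0.5 -1.1] T [-0.02 -0.03  0.01] open 27.3
t 19.7 pos [436.5 331.5 160.3] shift mm [ 8.3 -0.5  0.6] rv [ 0.13 -0.14  0.05]
```

>>> apply_moves --steps '[[[0.005,0,0,0,0,0],[0.003,0,0,0,0,0],[0,0,0,0,0,0]]]'

```text
time: 20.0
tool_pos: [437.2, 332.0, 153.5]
tool_rot: [-157.3, 90.0, -137.1]
ft_force: [-0.2, -0.4, -0.8]
opening: 27.2
```

```bash
python3 - <<'E'
from h import *
where()
E
```

```text
t 20.0 z 153.5 r 398.1 phi -81.8 F [-0.2 -0.4 -0.8] T [-0.    0.02 -0.02] open 27.2
```

>>> apply_moves --steps '[[[0.0015,0,0,0,0,0],[0,0,0,0,0,0],[0.0005,0,0,0,0,0],[0,0,0,0,0,0]]]'

```text
time: 20.4
tool_pos: [437.4, 332.1, 152.0]
tool_rot: [17.4, 90.0, 37.6]
ft_force: [-0.7, 0.7, -1.5]
opening: 27.4
```

```bash
python3 - <<'E'
from h import *
where()
E
```

```text
t 20.4 z 152.0 r 398.2 phi -81.8 F [-0.7  0.7 -1.5] T [-0.03 -0.    0.  ] open 27.4
```

>>> apply_moves --steps '[[[0.0007,0,0,0,0,0],[0,0,0,0,0,0]]]'

```text
time: 20.6
tool_pos: [437.4, 332.2, 151.9]
tool_rot: [-3.6, 90.0, 16.5]
ft_force: [-1.4, -0.5, 6.1]
opening: 27.1
```

>>> apply_moves --steps '[[[0,0,0,0,0,0],[0,0,0,0,0,0],[0,0,0,0,0,0],[0,0,0,0,0,0],[0,0,0,0,0,0]]]' --hand 0

```text
time: 21.1
tool_pos: [437.3, 332.1, 151.1]
tool_rot: [-129.3, 90.0, -109.2]
ft_force: [0.3, -0.4, -0.6]
opening: 85.4
```

```bash
python3 - <<'E'
from h import *
where()
d=cams.get_image("wrist"); save(d,'w13')
E
```

```text
t 21.1 z 151.1 r 398.2 phi -81.8 F [ 0.3 -0.4 -0.6] T [ 0.03 -0.04 -0.02] open 85.4
```

View pics/w13.png

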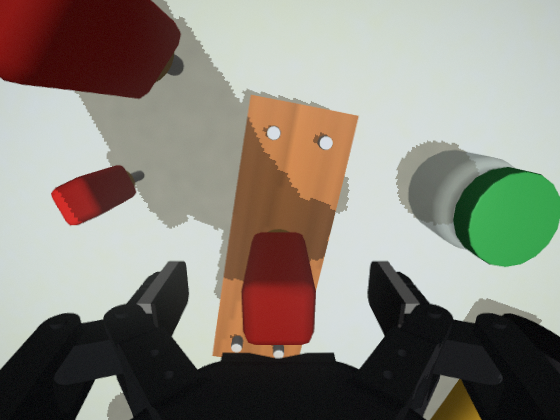

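Key is seated upright and free of the fingers (handle at about (278,288)). Retreat straight up.

>>> apply_moves --steps '[[[-0.015,0,0,0,0,0],[-0.035,0,0,0,0,0],[-0.04,0,0,0,0,0],[-0.04,0,0,0,0,0],[-0.03,0,0,0,0,0]]]'

```text
time: 21.65
tool_pos: [437.7, 332.4, 315.1]
tool_rot: [19.8, 89.8, 40.0]
ft_force: [1.5, 0.7, 0.1]
opening: 85.3
```

>>> apply_moves --steps '[[[0,0,0,0,0,0],[0,0,0,0,0,0],[0,0,0,0,0,0]]]'

```text
time: 21.95
tool_pos: [436.8, 331.6, 310.6]
tool_rot: [-157.1, 89.9, -137.0]
ft_force: [-0.6, -1.0, -0.6]
opening: 85.6
```

```bash
python3 - <<'E'
from h import *
where()
d=cams.get_image("wrist"); save(d,'w14')
d=cams.get_image("scene"); save(d,'s14')
E
```

```text
t 21.95 z 310.6 r 397.9 phi -81.7 F [-0.6 -1.  -0.6] T [-0.04  0.01  0.01] open 85.6
```

View pics/w14.png

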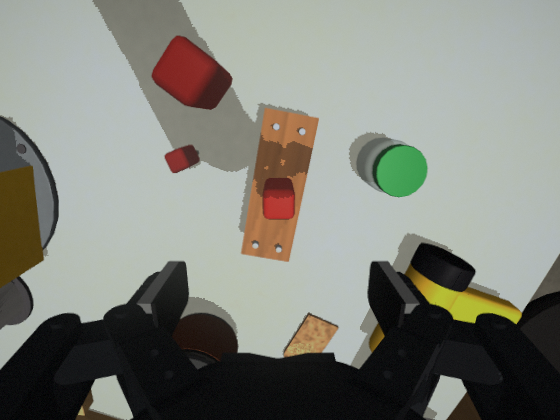

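View pics/s14.png

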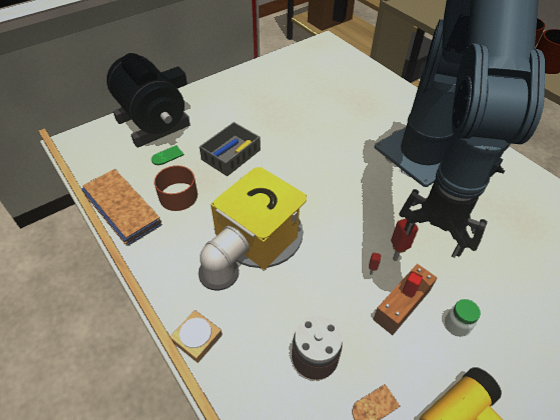

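Wrist view: the key stands in the block's middle hole at (278,199). Scene view: it is at (412,283), and the gripper is clear of it. Nothing else has moved.

```bash
python3 - <<'E'
from workcell import manip
print(manip.hand_in())
E
```

```text
the job is handed in; nothing more can be done
None
```

I slackened the clamp ring under the hood by about 30 degrees counter-clockwise (seen from above). The key is back in the middle hole of its block, and I handed in at about 22 s of the 72 s allowed.

- **Finding the hole:** I took the middle-sized key and put its pin through the brush slot. With about 7 N of down-force I slid the tip along the ring until it dropped into a peg hole.
- **Direction:** I tried clockwise first. The ring gave at 5 N for some way, then stopped solid at 9 N, and I did not push further. Counter-clockwise gave at a steady 5 N or so, well past where I first found the hole. I take this to mean my first slide over the face had already turned the ring slightly loose, and the clockwise try only took it back to its tight stop. From there I turned it counter-clockwise.
- **Amount turned:** the hole wall was at about -16 degrees when tight and about +14 degrees at the end. That is 30 degrees, give or take about 1.5. I felt this with the key; the ring cannot be seen.
- **Last checks:** the final camera views show the key upright in the middle hole and the gripper open and clear of it. The spare drum, the other keys, the jar and everything else look unmoved. No check failed.

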